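# Open the clean-out hatch of a dust duct

## Robot

A 6-joint arm with a two-finger parallel gripper is mounted at the origin on the work surface. World frame = base frame: x ahead of the robot, y to its left, z up, the work surface at z = 0. Lengths are in m, angles in rad, forces in N, time in s.
With the tool pointing down it reaches from about 0.275 to 0.975 m from the base axis. Payload 8.4 kg.
Tool frame: the origin (TCP) lies midway between the tips of the shut fingers; the grasp point (between the pads) lies 19 mm behind it (robot.grasp_offset is the distance from the TCP to the grasp point, in m); z points along the fingers, y is the line along which they close (so a half turn about z gives the same grasp; the last joint's range is limited). The gripper opens to 92 mm and grips with 3 to 60 N. Pads are 20 mm wide; open, the fingers measure 128 mm over their backs; the gripper's body (75 mm by 189 mm) begins 69 mm behind the grasp point.
Start: joints at [1.131, 0.353, 1.633, -0, 1.155, -0.002], TCP at [0.265, 0.566, 0.215] pointing down, gripper open.
Joint ranges: [-2.63, 2.63], [-0.92, 2.1], [0.06, 2.66], [-1.3, 4.44], [0, 2.69], [-3.02, 3.02]. Speed limits (rad/s): [2.22, 2.22, 2.79, 3.14, 3.14, 3.14].

## Interface

Orientations are given as a rotation vector (axis times angle).
In Python, from workcell import robot, vision, look_for, regions_of, tip_of gives the robot as it stands.
- The arm moves only by the tool drive_tool, never from a script. Its argument "commands" is one flat list of numbers, 7 for each row, row after row: the gripper command: -1 is shut, 1 is fully open, values between are in proportion, then the shift along the world's x, y, z in mm, then the turn, a rotation vector about the world's x, y, z in rad. A call has 1 to 10 rows; each row is the pose to reach, as a shift and turn from the pose commanded when the call began; what a row does not reach only later rows make up. A row lasts 1/12 s, in which the tool goes at most 41.7 mm and 7.16 degrees, less where a joint would pass 70% of its speed; a pose out of reach is approached as far as the arm can. A call with a gripper value outside its range is refused whole. The fingers move at their own pace and stop on an object; the grip force is fixed at half the most. Time passes only in rows, so rows that repeat a pose let the fingers close. It gives the time, the measured TCP pose, the force, the opening and the grip force at its end, in the units of the state.
- robot.get_obs(): the state, without advancing time (a new reading comes with each control period).
- vision.camera(name): name is "scene" or "top" or "wrist"; returns a dict with "pixels" (420x560x3 uint8, red, green, blue), "range_z" (420x560 float32, m along the optical axis (not along the pixel's ray), 0 where there is no reading), "vfov" (degrees; the focal length in pixels is half the picture's height over the tangent of half this angle, whatever the lens; pixels are square), "cx", "cy" (the principal point, pixels), "position" and "attitude" of the camera in the world. Camera axes: x right, y down, z forward; pixel columns grow to the right and rows downward; lengths in m; the calibration is good to about 2 mm. A picture is of the moment at which its call begins.
- robot.finish_job(): hands the job in; it is judged then, once.
Trained networks look in a picture, given as the dict that the camera call returned (one of the last four; its "shot" number tells which), for a name from the list of things; names that differ only in an ending like _2 or _b are one class to them, and where a whole thing is asked for, a point or a joint stands for the part that bears it (a point fixed in the world has none). Each returns a list of dicts, best first, with "confidence" (0 to 1); they miss things now and then, are a little off and sometimes report something else, mostly with a low value. They report only what shows in the picture. A call takes as long as a camera call. They do not tell look-alikes from the thing itself.
- look_for(label, picture): "at" ([x, y, z] in m, in world coordinates, good to about 4 mm: the middle of the surface that is visible of it).
- regions_of(label, picture): "region" (420x560 bool, what is visible of it).
- tip_of(label, picture): "at" ([x, y, z] in m, in world coordinates, good to about 4 mm: a listed point, or the origin of a listed thing).
The state is a dict: "time_s": time; "qpos": joint angles; "joint_vel": joint speeds; "joint_torque": joint torques, N m; "ee_pos": TCP position; "tool_rot": TCP orientation; "ft_force": force on the tool from outside, world axes, zero at the start; "ft_torque": the same for the moment, N m; "width": finger opening in m; "grasp_force": force on a finger pad.
Only numpy, scipy, OpenCV 4.12 (cv2) and the standard library are available. Lean on these libraries where they do the work, as an engineer would, in place of code of your own. Each camera call takes 0.05 s, during which the arm holds its last target. There are 200 camera calls.

## Task

The dust duct on the bench has to be cleared. With the flat-blade screwdriver from the tool block, give both slotted cams beside the clean-out hatch a quarter turn anticlockwise to their open stops; lift the hatch off by its handle and lay it flat on the rubber mat, handle up, setting it down rather than dropping it. Leave the screwdriver standing back in its hole in the block, fully down, and everything else on the bench where it is.

Things in the scene. Friction and masses are not known exactly. Their poses are not given: they have to be found in the camera images.
- hatch_seat (a point): centre of the hatch opening, level with the top sheet of the dust duct (100 mm above the bench). The duct is a fixed galvanised box 400 (x) by 220 (y) by 100 mm, with a blast gate (170 mm high) and hose at its +x end; it may stand left or right on the bench. x, y, z are the duct's axes.
- cam_l_slot (a point): centre of the slot mouth on top of the cam, 90 mm to the duct's +y side of hatch_seat, 123.5 mm above the bench. Round steel hub 34 mm across on a fixed upright axis; low on it a tongue 18 mm wide reaching 34 mm from the axis. Slot straight across the head, open at both ends, 6 mm wide, 8 mm deep. Turns with the cam: x along the slot and out along the tongue, z up.
- cam_r_slot (a point): the same on the other cam, 90 mm to the duct's -y side of hatch_seat.
- cam_l (a joint): angle of that cam (rad): 0 shut, its tongue over the hatch's edge, 1.5 mm above the hatch; grows anticlockwise seen from above, to 1.57 at the open stop, tongue along the hatch's edge. It starts between 0 and 0.25. It needs about 0.08 N m to turn and stays where it is left.
- cam_r (a joint): the same for the other cam (it too opens anticlockwise).
- hatch_handle (a point): middle of the grip bar of the hatch, a loose sheet-metal plate 170 (x) by 136 (y) by 5 mm, about 0.35 kg, lying on the duct inside a 4.5 mm high upstand. The bow handle runs along x: steel bar 102 mm long, 14 mm wide (y), 10 mm high, its middle 43 mm above the hatch's underside, a 33 mm gap below. z: upper side.
- hatch_plate (a point): centre of the hatch's underside, same axes; rests on the duct's top at the start.
- mat_top (a point): centre of the upper face of the rubber mat, fixed flat on the bench, 280 mm (x) by 240 mm (y), 4 mm thick.
- block_top (a point): centre of the top of the fixed pine tool block, 180 (x) by 60 (y) by 85 mm high. Two upright through holes, 22 (x) by 18 mm (y), at x = -38 and +38 mm from here; one has the screwdriver and the other the chisel, in either order.
- driver_handle (a point): on the axis of the screwdriver's wooden handle, 119 mm above the blade's tip and 41 mm above the handle's foot, which rests on the block's top. Handle 90 mm tall, flat-sided: 24 mm thick (y), 34 mm wide (x) from 4 to 78 mm above its foot. Below: ferrule 16 mm across, 14 mm long, a 9 mm shank and the blade. z from tip to handle. About 0.14 kg.
- driver_tip (a point): tip of the screwdriver's blade, 78 mm below the foot of the handle, same axes; the blade is 16 mm wide along x and 3 mm thick along y over its last 24 mm.
- chisel_handle (a point): bystander: middle of the round, waisted handle of the chisel in the block's other hole, handle 33 mm across and 90 mm tall.
- glue: bystander: white glue bottle, 64 mm across, 170 mm tall; origin under its centre.
- leg: bystander: tapered pine table leg standing on end, 48 mm across its foot, 155 mm tall; origin under its centre.
- baluster: bystander: turned pine baluster lying along its x, 240 mm long, 38 mm across; origin on the bench below its middle.
- hammer: bystander: hammer lying along its x, about 270 mm long.
- tape: bystander: grey tape measure, 70 by 35 by 62 mm, standing; origin under its centre.
- tin: bystander: metal tin 80 mm across, 75 mm high; origin under its centre.
There are look-alikes about, which are no part of the job. What is shaped like the part that bears driver_handle but blue is not meant.

How it is judged:
By the outcome, as a careful person would: the job done as asked, in the order asked, and still so for the second after the job is handed in, with the robot touching nothing.
It also fails if it takes over 72 s, if anything falls off the work surface, if the arm or the gripper's body presses on something with over 40 N, if the wrist force passes 120 N, or if a joint passes its speed limit or range.

## Working session

There is one attempt and no reset: what is moved stays moved. The work goes in short steps, Python scripts to look and compute and a tool call to move; the robot and the scene stay as the last step left them, time stands still between calls to the robot, and variables do not carry over. Pictures are saved under pics/ and viewed, at most 10 in all, crops included, and the job is handed in when it is done.

Besides the shell and the picture viewer there is one more tool, called after "Request:" as name(argument=value, ...) on one line, values as JSON. drive_tool: Moves the arm, as the interface text tells. Its arguments: {"type":"object","properties":{"commands":{"type":"array","items":{"type":"number"}}},"required":["commands"]}

```bash
mkdir -p pics; ls
cat > h.py <<'E'
import numpy as np, cv2
from scipy.spatial.transform import Rotation as R
from workcell import robot, vision, look_for, regions_of, tip_of
def cam(n):
    p=vision.camera(n); return p
def rot(p):
    a=np.array(p["attitude"],float)
    return a if a.shape==(3,3) else R.from_rotvec(a).as_matrix() if a.size==3 else R.from_quat(a).as_matrix()
def cloud(p):
    h,w=p["range_z"].shape; f=h/2/np.tan(np.radians(p["vfov"])/2)
    v,u=np.mgrid[:h,:w]; z=p["range_z"]
    c=np.stack([(u-p["cx"])/f*z,(v-p["cy"])/f*z,z],-1)
    return c@rot(p).T+np.array(p["position"])
def save(p,n,crop=None,s=1):
    im=p["pixels"][...,::-1]
    if crop: im=im[crop[1]:crop[3],crop[0]:crop[2]]
    cv2.imwrite(f"pics/{n}.png",cv2.resize(im,None,fx=s,fy=s,interpolation=cv2.INTER_CUBIC))
E
python3 - <<'E'
from h import *
o=robot.get_obs(); print(o["time_s"],o["ee_pos"],o["tool_rot"])
for n in ("scene","top"):
    p=cam(n); save(p,n+"0",s=1.4); print(n,p["attitude"],p["position"],p["vfov"])
    np.savez(n+"0.npz",c=cloud(p),i=p["pixels"])
    for l in "hatch_seat cam_l_slot cam_r_slot hatch_handle mat_top block_top driver_handle driver_tip chisel_handle glue leg baluster hammer tape tin".split():
        print(l,[(np.round(d["at"],3).tolist(),round(d["confidence"],2)) for d in tip_of(l,p)][:3])
E
```

```text
pics
0.0 [0.26474906 0.56559791 0.21386183] [-6.82120943e-01 -3.06632515e+00  2.13860680e-03]
scene [-1.91915903 -1.85681496  0.57129035] [ 1.28104732 -0.00439108  1.21264729] 47.361138954101506
hatch_seat []
cam_l_slot [([0.562, -0.175, 0.124], 0.57), ([0.599, 0.499, -0.0], 0.25)]
cam_r_slot [([0.517, 0.009, 0.087], 0.5), ([0.538, -0.358, 0.121], 0.45), ([0.534, 0.268, 0.002], 0.19)]
hatch_handle [([0.546, -0.264, 0.141], 0.8)]
mat_top [([0.531, 0.27, 0.003], 0.73)]
block_top [([0.514, 0.007, 0.086], 0.94)]
driver_handle [([0.344, 0.056, 0.123], 0.73), ([0.371, -0.024, 0.122], 0.62), ([0.554, -0.004, 0.129], 0.61)]
driver_tip [([0.376, -0.024, -0.003], 0.79), ([0.34, 0.056, -0.001], 0.79), ([0.519, 0.007, 0.09], 0.38)]
chisel_handle [([0.475, 0.011, 0.13], 0.54), ([0.548, -0.266, 0.145], 0.35)]
glue [([0.705, -0.012, 0.0], 0.75)]
leg [([0.785, 0.035, -0.0], 0.88)]
baluster [([0.418, 0.514, -0.001], 0.88), ([0.597, 0.5, -0.0], 0.69)]
hammer [([0.532, -0.528, -0.003], 0.89)]
tape [([0.785, -0.043, 0.005], 0.76)]
tin [([0.6, 0.499, -0.002], 0.71)]
top [-2.08480057  2.14608897 -0.19766452] [ 0.27091335 -0.01170739  1.69052665] 51.83880151664766
hatch_seat [([0.555, -0.264, 0.101], 0.5)]
cam_l_slot [([0.565, -0.177, 0.124], 0.41)]
cam_r_slot [([0.538, -0.357, 0.123], 0.55)]
hatch_handle [([0.551, -0.269, 0.144], 0.93)]
mat_top [([0.532, 0.262, 0.004], 0.7)]
block_top [([0.519, 0.003, 0.087], 0.78)]
driver_handle [([0.373, -0.024, 0.119], 0.54), ([0.344, 0.052, 0.116], 0.53), ([0.539, -0.357, 0.123], 0.47)]
driver_tip [([0.534, 0.264, 0.002], 0.43), ([0.602, 0.497, 0.0], 0.33)]
chisel_handle [([0.52, 0.007, 0.088], 0.32)]
glue [([0.706, -0.008, -0.0], 0.67)]
leg [([0.787, 0.032, 0.0], 0.64)]
baluster [([0.418, 0.507, 0.0], 0.58)]
hammer [([0.531, -0.527, 0.002], 0.86)]
tape [([0.787, -0.044, 0.001], 0.45)]
tin [([0.6, 0.497, 0.0], 0.76)]
```

View pics/scene0.png

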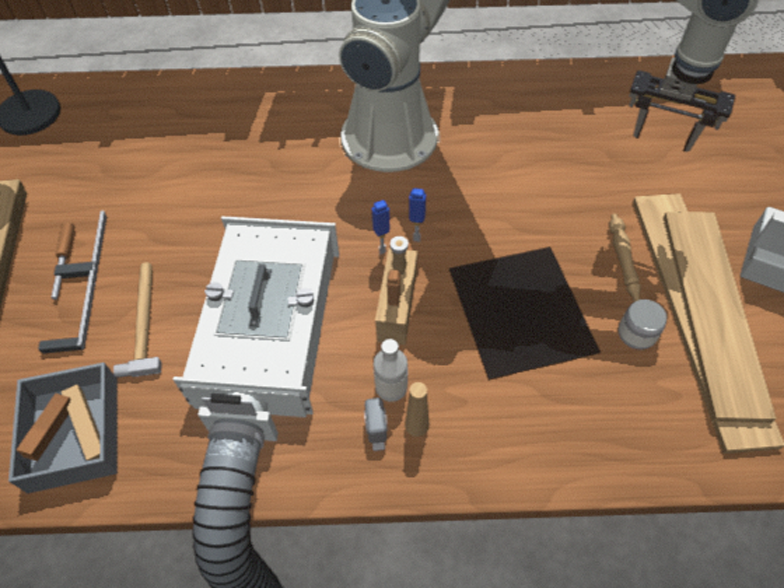

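View pics/top0.png

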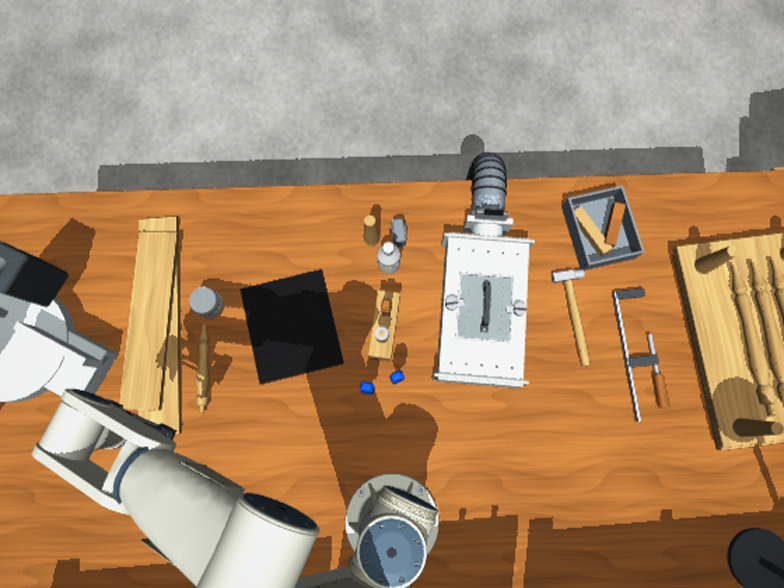

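Scene: the white duct is on the right of the robot (scene 265,300), with its cams at (214,291) and (303,299). The block is at (397,300): the driver has the brown flat handle (395,285) and the chisel the pale round one (399,250). The two blue drivers are look-alikes, and the mat is at (523,312). I'll move over the block.

Request:
drive_tool(commands=[1, 15, -32, 15, 0, 0, 0.025, 1, 30, -65, 30, 0, 0, 0.05, 1, 45, -98, 45, 0, 0, 0.075, 1, 60, -130, 60, 0, 0, 0.1, 1, 75, -163, 75, 0, 0, 0.125, 1, 90, -196, 90, 0, 0, 0.15, 1, 105, -230, 105, 0, 0, 0.175, 1, 120, -263, 120, 0, 0, 0.2, 1, 135, -296, 135, 0, 0, 0.22, 1, 150, -330, 150, 0, 0, 0.25])

```text
time_s: 2.43
ee_pos: [0.4153, 0.2345, 0.3656]
tool_rot: [0.293, 3.127, 0.001]
ft_force: [1.3, 0.7, 0.0]
width: 0.0921
grasp_force: 0.0
```

Request:
drive_tool(commands=[1, 15, -33, 0, 0, 0, 0, 1, 30, -65, 0, 0, 0, 0, 1, 45, -98, 0, 0, 0, 0, 1, 60, -130, 0, 0, 0, 0, 1, 75, -163, 0, 0, 0, 0, 1, 90, -196, 0, 0, 0, 0, 1, 105, -225, 0, 0, 0, 0, 1, 110, -236, 0, 0, 0, 0, 1, 110, -236, 0, 0, 0, 0])

```text
time_s: 3.18
ee_pos: [0.5257, -0.002, 0.3643]
tool_rot: [-0.299, -3.127, 0.001]
ft_force: [-0.6, 0.4, -0.2]
width: 0.0919
grasp_force: 0.0
```

Run:
```python
from h import *
o=robot.get_obs(); print(o["time_s"],o["ee_pos"],o["tool_rot"],o["qpos"])
p=cam("wrist"); save(p,"w1",s=1.4); print(p["attitude"],p["position"],p["vfov"])
c=cloud(p); np.savez("w1.npz",c=c,i=p["pixels"])
for l in ("driver_handle","chisel_handle","block_top"):
    print(l,[(np.round(d["at"],4).tolist(),round(d["confidence"],2)) for d in tip_of(l,p)][:3])
box=(c[...,0]>.4)&(c[...,0]<.64)&(abs(c[...,1])<.08)
for lo,hi in((.078,.092),(.168,.18),(.14,.18)):
    m=box&(c[...,2]>lo)&(c[...,2]<hi)
    n,lab,st,ce=cv2.connectedComponentsWithStats(m.astype(np.uint8))
    for k in range(1,n):
        if st[k,4]>80:
            q=c[lab==k]; r=cv2.minAreaRect((q[:,:2]*1000).astype(np.float32)); print(lo,st[k,4],np.round(ce[k]),np.round(r[0],1),np.round(r[1],1),r[2],q[:,2].mean().round(4))
```

```text
3.1833 [ 0.52565283 -0.0020481   0.36431488] [-2.99493267e-01 -3.12705795e+00  7.10610696e-04] [-6.45544936e-03  8.29398197e-02  1.64771136e+00 -4.36130479e-04
  1.41120623e+00 -1.38621535e+00]
[2.26639574 1.87154957 0.23532467] [0.45857562 0.01179833 0.53446849] 70.28320836709308
driver_handle [([0.5552, -0.002, 0.1275], 0.73), ([0.2546, -0.076, 0.0103], 0.67), ([0.4209, 0.037, 0.0929], 0.6)]
chisel_handle []
block_top [([0.5154, 0.0055, 0.0834], 0.85), ([0.7854, 0.0361, 0.0008], 0.47)]
0.078 113 [297.  93.] [405.4  39.8] [34.6 13.5] 81.29096984863281 0.0877
0.078 3051 [284. 176.] [518.6   4.7] [ 58.9 180.2] 80.15059661865234 0.0852
0.168 661 [286. 155.] [481.   11.5] [33.4 32.8] 78.97338104248047 0.1742
0.168 296 [287. 216.] [555.1  -1.1] [19.9 25.1] 82.04843139648438 0.1741
0.14 661 [286. 155.] [481.   11.5] [33.4 32.8] 78.97338104248047 0.1742
0.14 492 [287. 212.] [555.4  -1.1] [23.6 34.5] 79.86690521240234 0.1677
```

The driver is at (555.5, -1.3) mm with yaw -10°. Next I go down and grip it.

Request:
drive_tool(commands=[1, 30, 1, -20, 0, 0, 0.016, 1, 30, 1, -60, 0, 0, 0.016, 1, 30, 1, -100, 0, 0, 0.016, 1, 30, 1, -140, 0, 0, 0.016, 1, 30, 1, -180, 0, 0, 0.016, 1, 30, 1, -215, 0, 0, 0.016, 1, 30, 1, -240, 0, 0, 0.016, 1, 30, 1, -253, 0, 0, 0.016, 1, 30, 1, -253, 0, 0, 0.016])

```text
time_s: 4.13
ee_pos: [0.5523, 0.0026, 0.1087]
tool_rot: [-0.266, -3.125, 0.0]
ft_force: [-0.5, -0.6, 1.3]
width: 0.0917
grasp_force: 0.0
```

Request:
drive_tool(commands=[-1, 0, 0, 0, 0, 0, 0, -1, 0, 0, 0, 0, 0, 0, -1, 0, 0, 0, 0, 0, 0, -1, 0, 0, 0, 0, 0, 0, -1, 0, 0, 0, 0, 0, 0, -1, 0, 0, 0, 0, 0, 0])

```text
time_s: 4.63
ee_pos: [0.5553, 0.0011, 0.1123]
tool_rot: [0.27, 3.129, 0.0]
ft_force: [-0.9, -0.1, 0.4]
width: 0.0545
grasp_force: 0.0
```

Request:
drive_tool(commands=[-1, 0, 0, 0, 0, 0, 0, -1, 0, 0, 0, 0, 0, 0, -1, 0, 0, 0, 0, 0, 0, -1, 0, 0, 0, 0, 0, 0, -1, 0, 0, 0, 0, 0, 0, -1, 0, 0, 0, 0, 0, 0, -1, 0, 0, 0, 0, 0, 0])

```text
time_s: 5.22
ee_pos: [0.5545, -0.0002, 0.1112]
tool_rot: [-0.269, -3.129, 0.003]
ft_force: [0.5, -6.7, -2.0]
width: 0.024
grasp_force: 30.0
```

Run:
```python
from h import *
for i in range(3):
    o=robot.get_obs(); print(o["time_s"],o["ee_pos"],o["tool_rot"],o["width"],o["grasp_force"],o["ft_force"]); cam("wrist")
```

```text
5.2167 [ 5.54517011e-01 -1.54377737e-04  1.11236427e-01] [-0.26853066 -3.12930609  0.00320867] 0.024042024147102013 29.95979994535446 [ 0.5190412  -6.69988086 -1.98417836]
5.2667 [ 5.54481692e-01 -1.36844355e-04  1.11204505e-01] [-0.26836838 -3.1292128   0.00322465] 0.023456618315296673 29.959877729415894 [ 0.04310709 -6.70909695 -1.68240254]
5.3167 [ 5.54484781e-01 -1.39269622e-04  1.11202838e-01] [-0.26852214 -3.12917073  0.00316389] 0.023973793586748806 29.959883093833923 [-0.74951592 -5.32142588 -1.96049605]
```

Gripped. Now lift it straight out, then swing over to cam_l.

Request:
drive_tool(commands=[-1, 0, 0, 12, 0, 0, 0, -1, 0, 0, 40, 0, 0, 0, -1, 0, 0, 75, 0, 0, 0, -1, 0, 0, 110, 0, 0, 0, -1, 0, 0, 145, 0, 0, 0, -1, 0, 0, 175, 0, 0, 0, -1, 0, 0, 190, 0, 0, 0])

```text
time_s: 5.95
ee_pos: [0.5562, 0.0012, 0.3062]
tool_rot: [0.269, 3.125, 0.001]
ft_force: [0.7, 0.1, -1.4]
width: 0.0239
grasp_force: 30.0
```

Request:
drive_tool(commands=[-1, 0, -20, 0, 0, 0, -0.11, -1, 0, -40, 0, 0, 0, -0.22, -1, 0, -60, 0, 0, 0, -0.33, -1, 0, -80, 0, 0, 0, -0.44, -1, 0, -100, 0, 0, 0, -0.55, -1, 0, -120, 0, 0, 0, -0.66, -1, 0, -140, 0, 0, 0, -0.77, -1, 0, -160, 0, 0, 0, -0.88, -1, 0, -180, 0, 0, 0, -0.99, -1, 0, -190, 0, 0, 0, -1.1])

```text
time_s: 6.78
ee_pos: [0.5547, -0.1907, 0.3017]
tool_rot: [1.874, 2.522, -0.001]
ft_force: [0.4, -0.4, -1.8]
width: 0.0242
grasp_force: 30.0
```

Request:
drive_tool(commands=[-1, 0, -5, 0, 0, 0, -0.1, -1, 0, -10, 0, 0, 0, -0.2, -1, 0, -10, 0, 0, 0, -0.3, -1, 0, -10, 0, 0, 0, -0.38, -1, 0, -10, 0, 0, 0, -0.38, -1, 0, -10, 0, 0, 0, -0.38, -1, 0, -10, 0, 0, 0, -0.38])

```text
time_s: 7.37
ee_pos: [0.5549, -0.1988, 0.3016]
tool_rot: [-2.306, -2.133, -0.0]
ft_force: [-0.8, -0.3, -1.7]
width: 0.024
grasp_force: 30.0
```

Run:
```python
from h import *
o=robot.get_obs(); print(o["time_s"],o["ee_pos"],o["tool_rot"],o["qpos"][5],o["width"],o["ft_force"])
p=cam("wrist"); save(p,"w2",s=1.4); c=cloud(p); np.savez("w2.npz",c=c,i=p["pixels"],A=rot(p),P=p["position"],cx=p["cx"],cy=p["cy"],f=210/np.tan(np.radians(p["vfov"])/2))
for l in ("cam_l_slot","cam_r_slot","driver_tip","hatch_seat","hatch_handle"):
    print(l,[(np.round(d["at"],4).tolist(),round(d["confidence"],2)) for d in tip_of(l,p)][:3])
```

```text
7.3667 [ 0.55491066 -0.19877169  0.30162753] [-2.30640132e+00 -2.13282833e+00 -1.02088313e-04] -0.2684763754204762 0.02398068471548862 [-0.84379595 -0.25362707 -1.69753915]
cam_l_slot [([0.5687, -0.1773, 0.126], 0.62)]
cam_r_slot []
driver_tip [([0.362, -0.0234, 0.0124], 0.89), ([0.5542, -0.1981, 0.1977], 0.76)]
hatch_seat []
hatch_handle []
```

View pics/w2.png

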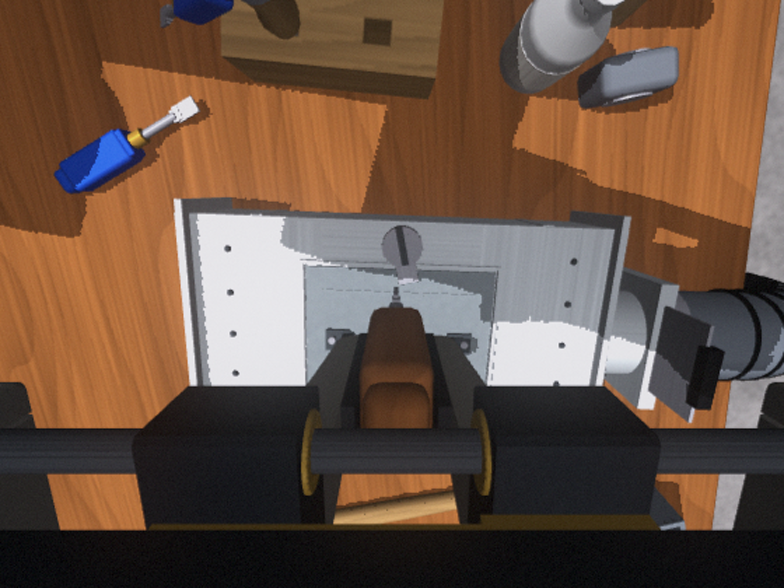

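The blade is just above cam_l, whose slot is at (402,245) and already turned a little. The blue driver at (100,160) looks to be lying down, so I'll check whether that changed and measure the slot.

Run:
```python
from h import *
def blue(i): 
    i=i.astype(int); return (i[...,2]>90)&(i[...,2]>2*i[...,0])&(i[...,2]>1.8*i[...,1])
p=cam("top"); cs={"top":(cloud(p),p["pixels"])}; save(p,"t3",(230,170,400,300),4)
s=cam("scene"); cs["scene"]=(cloud(s),s["pixels"])
for n in("top0","scene0","w2"):
    d=np.load(n+".npz"); cs[n]=(d["c"],d["i"])
for n,(c,i) in cs.items():
    k,lab,st,ce=cv2.connectedComponentsWithStats(blue(i).astype(np.uint8))
    for j in range(1,k):
        if st[j,4]>30:
            q=c[lab==j]; print(n,st[j,4],np.round(ce[j]),np.round(np.percentile(q,5,0),3),np.round(np.percentile(q,95,0),3))
# slot in w2: hub top pixels
c,i=cs["w2"]; m=(abs(c[...,2]-.1235)<.006)&(np.hypot(c[...,0]-.566,c[...,1]+.177)<.03)
q=c[m]; r=cv2.minEnclosingCircle((q[:,:2]*1000).astype(np.float32)); print("hub",r,m.sum(),q.mean(0),np.median(q[:,2]))
v,u=np.where(m); print(u.min(),u.max(),v.min(),v.max())
g=i.mean(-1); d=m&(g<70)
print(d.sum(), c[d].mean(0)); x=c[d][:,:2]; w,V=np.linalg.eigh(np.cov(x.T)); print(np.degrees(np.arctan2(V[1,1],V[0,1]))%180,np.sqrt(w))
u0=max(0,u.min()-15);v0=v.min()-15
cv2.imwrite("pics/hub.png",cv2.resize(i[v0:v.max()+40,u0:u.max()+15][...,::-1],None,fx=8,fy=8,interpolation=cv2.INTER_CUBIC))
print(u0,v0)
```

```text
top 164 [266. 257.] [0.389 0.02  0.074] [0.447 0.049 0.13 ]
scene 188 [256. 149.] [ 0.222 -0.097  0.02 ] [ 0.292 -0.057  0.029]
scene 43 [294. 175.] [ 0.434 -0.001  0.109] [1.199 0.047 1.105]
top0 60 [283. 269.] [ 0.358 -0.038  0.149] [ 0.382 -0.01   0.171]
top0 72 [262. 277.] [0.333 0.036 0.119] [0.356 0.066 0.17 ]
scene0 203 [298. 146.] [0.338 0.039 0.093] [0.356 0.066 0.17 ]
scene0 103 [271. 150.] [ 0.368 -0.038  0.124] [ 0.388 -0.014  0.171]
w2 1380 [ 68. 115.] [ 0.22  -0.097  0.021] [ 0.291 -0.054  0.025]
hub ((562.6891479492188, -174.5124969482422), 17.480682373046875) 533 [ 0.56258437 -0.17439093  0.1234789 ] 0.12353794462235729
272 301 162 190
3 [ 0.56190353 -0.17395716  0.11778639]
87.69937126541734 [0.00199718 0.01407293]
257 147
```

View pics/hub.png

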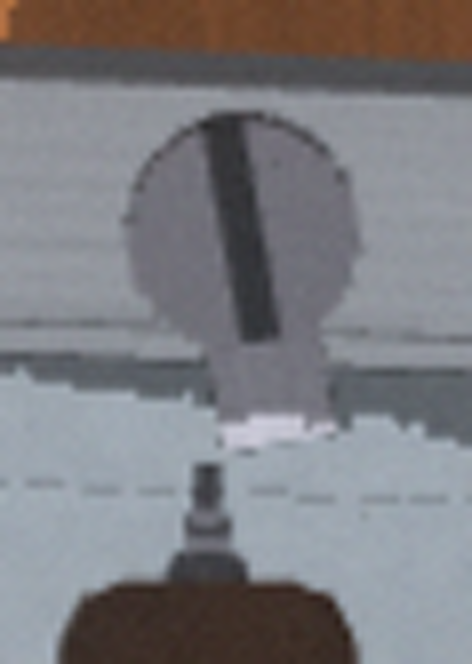

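```bash
cat >> h.py <<'E'
def ray(d,u,v,z):
    r=d["A"]@np.array([(u-d["cx"])/d["f"],(v-d["cy"])/d["f"],1]); P=d["P"]; return P+r*(z-P[2])/r[2]
def dd(p): return dict(A=rot(p),P=np.array(p["position"]),cx=p["cx"],cy=p["cy"],f=210/np.tan(np.radians(p["vfov"])/2))
E
python3 - <<'E'
from h import *
d=np.load("w2.npz")
a,b=ray(d,284.75,161.75,.1235),ray(d,289.75,189.5,.1235); print(a,b,np.linalg.norm(a-b),np.degrees(np.arctan2(a[1]-b[1],a[0]-b[0])))
print("mid",(a+b)/2, ray(d,287.25,175.75,.1235))
print("tip",ray(d,282.9,204.9,.1975))
rv=robot.get_obs()["tool_rot"]; print("toolx",np.degrees(np.arctan2(*R.from_rotvec(rv).as_matrix()[[1,0],0])))
# duct edges yaw: top sheet points
c=np.load("top0.npz")["c"]; m=(abs(c[...,2]-.1)<.004)&(c[...,0]>.3)&(c[...,0]<.8)&(c[...,1]<-.1)&(c[...,1]>-.45)
r=cv2.minAreaRect((c[m][:,:2]*1000).astype(np.float32)); print(r)
E
```

```text
[ 0.561601   -0.15776518  0.1235    ] [ 0.56503515 -0.19057428  0.1235    ] 0.03298833396958186 95.97542478400915
mid [ 0.56331807 -0.17416973  0.1235    ] [ 0.56328755 -0.17412675  0.1235    ]
tip [ 0.5567474  -0.19166726  0.1975    ]
toolx 85.37966397820273
((575.4036254882812, -267.967529296875), (239.33953857421875, 451.9300537109375), 83.66136169433594)
```

Request:
drive_tool(commands=[-1, 3, 12, -20, 0, 0, 0.09, -1, 7, 25, -40, 0, 0, 0.185, -1, 7, 25, -58, 0, 0, 0.185, -1, 7, 25, -65, 0, 0, 0.185, -1, 7, 25, -65, 0, 0, 0.185, -1, 7, 25, -65, 0, 0, 0.185, -1, 7, 25, -65, 0, 0, 0.185])

```text
time_s: 8.35
ee_pos: [0.5626, -0.1745, 0.2378]
tool_rot: [2.103, 2.332, 0.001]
ft_force: [0.3, -0.0, -2.1]
width: 0.0239
grasp_force: 30.0
```

Run:
```python
from h import *
o=robot.get_obs(); print(o["time_s"],o["ee_pos"],o["tool_rot"])
print("toolx",np.degrees(np.arctan2(*R.from_rotvec(o["tool_rot"]).as_matrix()[[1,0],0])))
p=cam("wrist"); c=cloud(p); d=dd(p); np.savez("w3.npz",**d,c=c,i=p["pixels"])
q=d["A"].T@(np.array([.5633,-.174,.1235])-d["P"]); u,v=q[:2]/q[2]*d["f"]+[d["cx"],d["cy"]]; u0,v0=int(u)-35,int(v)-35
print(u0,v0); save(p,"hub3",(u0,v0,u0+70,v0+70),8)
```

```text
8.35 [ 0.56262249 -0.17447848  0.23778442] [2.10274181e+00 2.33199908e+00 9.89754177e-04]
toolx 95.91859595805177
247 174
```

View pics/hub3.png

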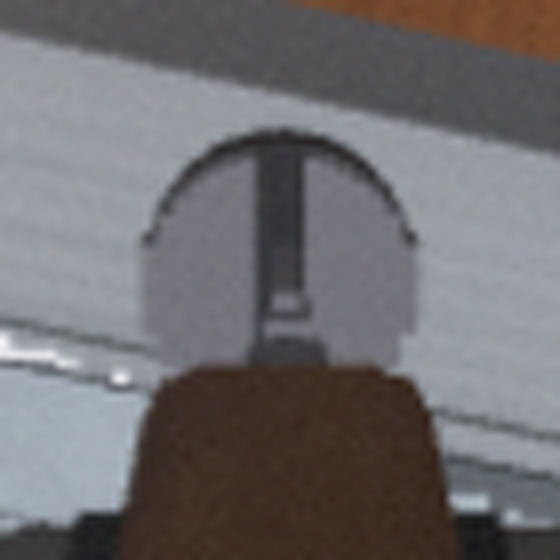

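Run:
```python
from h import *
g=np.load("w3.npz")["i"].mean(-1)
for v in range(190,215,2): print(v,g[v,274:292].round().astype(int))
c=np.load("w3.npz")["c"]
for v in (198,204,208,210): print(v,(c[v,274:292,2]*1000).round().astype(int))
```

```text
190 [157 149 144 139 114  87  81  84  62  78 105 109 139 144 150 154 158 157]
192 [ 50  47  48  55  58  53  54  57  58  56  56  58  57  48  46  58 103 142]
194 [ 84  95  98 115 108  67  54  57  54  58  56 113 119 102  97  75  74  53]
196 [122 119 118 119 108  62  57  54  58  58  54 112 120 118 121 121 116  95]
198 [116 120 121 119 109  70  59  56  56  56  58 112 119 121 118 121 122 120]
200 [121 121 120 121 105  63  57  54  52  54  53 110 117 121 121 118 120 120]
202 [121 119 121 119 105  65  57  52  53  55  55 111 121 118 119 120 120 116]
204 [121 121 120 118 104  64  57  57  58  59  55 109 118 122 119 122 120 121]
206 [119 120 117 119 107  65  55  64  63  66  61 112 120 119 118 118 118 119]
208 [119 120 117 120 109  65  57  67  67  68  62 113 120 121 118 117 118 120]
210 [119 120 118 121 105  67  60  83  88  86  80 112 120 117 120 118 119 119]
212 [122 116 119 118 108  64  66 105 105 109  90  79 115 119 117 120 120 118]
214 [120 122 119 120 103  78 102 113 109 111 109 112 119 118 118 117 118 117]
198 [123 123 123 123 123 116 117 116 115 116 115 123 124 124 124 124 124 124]
204 [122 123 125 124 123 116 116 117 115 116 116 123 124 124 124 124 124 124]
208 [123 124 124 124 124 116 116 148 149 148 115 124 122 124 124 123 123 123]
210 [124 408 123 122 124 114 115 156 156 155 156 123 124 123 125 124 124 122]
```

Request:
drive_tool(commands=[-1, -0.8, 1, 0, 0, 0, 0, -1, -0.8, 1, -4, 0, 0, 0, -1, -0.8, 1, -8, 0, 0, 0, -1, -0.8, 1, -11, 0, 0, 0, -1, -0.8, 1, -13, 0, 0, 0, -1, -0.8, 1, -13, 0, 0, 0, -1, -0.8, 1, -13, 0, 0, 0])

```text
time_s: 8.98
ee_pos: [0.5611, -0.1729, 0.2233]
tool_rot: [-2.103, -2.334, 0.0]
ft_force: [0.6, 0.1, -0.9]
width: 0.0239
grasp_force: 30.0
```

Request:
drive_tool(commands=[-1, 0, 0, -1.5, 0, 0, 0, -1, 0, 0, -3, 0, 0, 0, -1, 0, 0, -3, 0, 0, 0, -1, 0, 0, -3, 0, 0, 0])

```text
time_s: 9.32
ee_pos: [0.5611, -0.1729, 0.2205]
tool_rot: [-2.103, -2.334, 0.0]
ft_force: [-0.8, -0.1, -0.8]
width: 0.0237
grasp_force: 30.0
```

Request:
drive_tool(commands=[-1, 0, 0, 0, 0, 0, 0.08, -1, 0, 0, 0, 0, 0, 0.16, -1, 0, 0, 0, 0, 0, 0.24, -1, 0, 0, 0, 0, 0, 0.32, -1, 0, 0, 0, 0, 0, 0.4, -1, 0, 0, 0, 0, 0, 0.48, -1, 0, 0, 0, 0, 0, 0.48])

```text
time_s: 9.9
ee_pos: [0.561, -0.173, 0.2206]
tool_rot: [-1.483, -2.769, 0.0]
ft_force: [-1.0, -0.2, -0.7]
width: 0.0236
grasp_force: 30.0
```

Run:
```python
from h import *
o=robot.get_obs(); print(o["time_s"],o["ee_pos"],o["ft_force"],o["ft_torque"],o["qpos"][5])
print("toolx",np.degrees(np.arctan2(*R.from_rotvec(o["tool_rot"]).as_matrix()[[1,0],0])))
```

```text
9.9 [ 0.5609623  -0.17299346  0.22063659] [-1.0119378  -0.24185983 -0.74681241] [-0.06547211  0.30458442 -0.09880341] -0.8890043237310674
toolx 123.66112793745891
```

Request:
drive_tool(commands=[-1, 0, 0, 0, 0, 0, 0.08, -1, 0, 0, 0, 0, 0, 0.16, -1, 0, 0, 0, 0, 0, 0.24, -1, 0, 0, 0, 0, 0, 0.32, -1, 0, 0, 0, 0, 0, 0.4, -1, 0, 0, 0, 0, 0, 0.48, -1, 0, 0, 0, 0, 0, 0.56, -1, 0, 0, 0, 0, 0, 0.56])

```text
time_s: 10.57
ee_pos: [0.5604, -0.1736, 0.2206]
tool_rot: [-0.663, -3.069, 0.002]
ft_force: [-3.7, -3.8, 1.1]
width: 0.024
grasp_force: 30.0
```

```bash
cat > st.py <<'E'
from h import *
o=robot.get_obs(); print(o["time_s"],o["ee_pos"],o["ft_force"],o["ft_torque"],o["qpos"][5],o["width"])
print("toolx",np.degrees(np.arctan2(*R.from_rotvec(o["tool_rot"]).as_matrix()[[1,0],0])))
E
python3 st.py
```

```text
10.5667 [ 0.5604041  -0.17356785  0.22061734] [-3.69042828 -3.83749122  1.1266841 ] [-0.89010558  1.05085896 -0.08300112] -1.4464147432988186 0.024011247373207163
toolx 155.6100760078653
```

Request:
drive_tool(commands=[-1, -0.5, -1.2, 0, 0, 0, 0, -1, -0.5, -1.3, 0, 0, 0, 0.08, -1, -0.4, -1.4, 0, 0, 0, 0.16, -1, -0.4, -1.5, 0, 0, 0, 0.24, -1, -0.4, -1.6, 0, 0, 0, 0.3, -1, -0.4, -1.6, 0, 0, 0, 0.36, -1, -0.4, -1.6, 0, 0, 0, 0.42, -1, -0.4, -1.6, 0, 0, 0, 0.42])

```text
time_s: 11.23
ee_pos: [0.5601, -0.1747, 0.2205]
tool_rot: [-0.012, -3.14, 0.0]
ft_force: [-4.6, -1.8, 0.9]
width: 0.0239
grasp_force: 30.0
```

```bash
python3 st.py
```

```text
11.2333 [ 0.56011767 -0.17468682  0.22054198] [-4.57870215 -1.77524051  0.86932682] [-0.59888999  1.2344529  -0.09373808] -1.8673312062909377 0.023866944005458583
toolx 179.55168426277072
```

Request:
drive_tool(commands=[-1, 0, -0.4, 0, 0, 0, 0.04, -1, 0, -0.4, 0, 0, 0, 0.08, -1, 0, -0.4, 0, 0, 0, 0.1, -1, 0, -0.4, 0, 0, 0, 0.1])

```text
time_s: 11.57
ee_pos: [0.5602, -0.175, 0.2205]
tool_rot: [0.142, -3.137, -0.0]
ft_force: [-5.1, -2.1, 2.0]
width: 0.0235
grasp_force: 30.0
```

```bash
python3 st.py
```

```text
11.5667 [ 0.56023664 -0.174974    0.2205399 ] [-5.0928552  -2.1487893   1.98907015] [-0.46225394  1.4623846  -0.05140413] -1.9663716336256845 0.023454048920657666
toolx -174.8091404516958
```

Request:
drive_tool(commands=[-1, 0, 0, 0, 0, 0, 0.04, -1, 0, 0, 0, 0, 0, 0.08, -1, 0, 0, 0, 0, 0, 0.1, -1, 0, 0, 0, 0, 0, 0.1])

```text
time_s: 11.9
ee_pos: [0.5602, -0.1751, 0.2206]
tool_rot: [0.299, -3.126, 0.0]
ft_force: [-5.5, -1.5, 2.4]
width: 0.024
grasp_force: 30.0
```

```bash
python3 st.py
python3 - <<'E'
from h import *
p=cam("top"); save(p,"t4",(300,180,400,290),6); c=cloud(p)
# tongue: heights ~ 0.107-0.113 near cam
m=(c[...,2]>.1055)&(c[...,2]<.119)&(np.hypot(c[...,0]-.5633,c[...,1]+.1742)<.045)
q=c[m][:,:2]-[.5633,-.1742]; r=np.hypot(*q.T); k=(r>.02); print(k.sum(),q[k].mean(0),np.degrees(np.arctan2(q[k].mean(0)[1],q[k].mean(0)[0])))
E
```

```text
11.9 [ 0.56022778 -0.17508372  0.22056249] [-5.5441108  -1.4858494   2.37762335] [-0.59731526  1.41534265 -0.22159179] -2.0663407037773567 0.023979866361492592
toolx -169.0827233900263
27 [-0.01192192 -0.03108148] -110.98530521004477
```

View pics/t4.png

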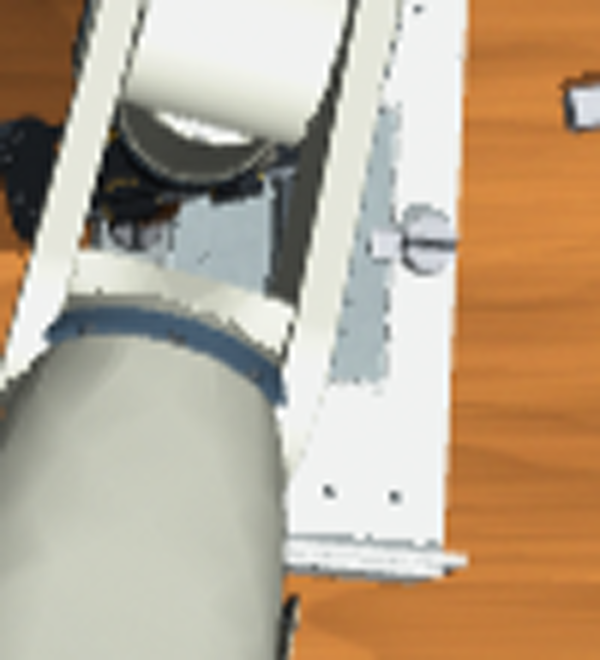

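Torque has risen to 0.22, so cam_l should be at its stop. Next I unload, lift, and check it while moving to cam_r.

Request:
drive_tool(commands=[-1, 0, 0, 0, 0, 0, -0.08, -1, 0, 0, 0, 0, 0, -0.16, -1, 0, 0, 5, 0, 0, -0.16, -1, 0, 0, 15, 0, 0, -0.16, -1, 0, 0, 40, 0, 0, -0.2, -1, 0, 0, 50, 0, 0, -0.3, -1, 0, -20, 50, 0, 0, -0.42, -1, 0, -40, 50, 0, 0, -0.54, -1, 0, -60, 50, 0, 0, -0.66, -1, 0, -80, 50, 0, 0, -0.78])

```text
time_s: 12.78
ee_pos: [0.5616, -0.2556, 0.272]
tool_rot: [0.914, 3.003, 0.001]
ft_force: [0.1, 0.8, -2.2]
width: 0.0241
grasp_force: 30.0
```

Request:
drive_tool(commands=[-1, 0, -20, 10, 0, 0, -0.12, -1, 0, -40, 20, 0, 0, -0.24, -1, 0, -60, 25, 0, 0, -0.36, -1, 0, -80, 25, 0, 0, -0.48, -1, 0, -100, 25, 0, 0, -0.6, -1, -10, -120, 25, 0, 0, -0.72, -1, -18, -127, 25, 0, 0, -0.84, -1, -18, -127, 25, 0, 0, -0.96, -1, -18, -127, 25, 0, 0, -1.05, -1, -18, -127, 25, 0, 0, -1.05])

```text
time_s: 13.62
ee_pos: [0.5432, -0.3822, 0.2967]
tool_rot: [2.296, 2.142, 0.002]
ft_force: [-0.4, -0.3, -2.6]
width: 0.0235
grasp_force: 30.0
```

```bash
python3 st.py
python3 - <<'E'
from h import *
p=cam("wrist"); c=cloud(p); d=dd(p); np.savez("w5.npz",**d,c=c,i=p["pixels"]); save(p,"w5",s=1.4)
for n,x,y in (("l",.5633,-.1742),("r",.538,-.354)):
    m=(abs(c[...,2]-.1235)<.004)&(np.hypot(c[...,0]-x,c[...,1]-y)<.035)
    if m.sum()<20: print(n,"none");continue
    r=cv2.minEnclosingCircle((c[m][:,:2]*1000).astype(np.float32)); print(n,r,m.sum())
    C=np.array(r[0])/1000
    s=(c[...,2]>.112)&(c[...,2]<.1195)&(np.hypot(c[...,0]-C[0],c[...,1]-C[1])<.016)
    q=c[s][:,:2]; w,V=np.linalg.eigh(np.cov(q.T)); print("slot",s.sum(),q.mean(0),np.degrees(np.arctan2(V[1,1],V[0,1]))%180,np.sqrt(w))
E
```

```text
13.6167 [ 0.54324251 -0.38224934  0.29667954] [-0.35180139 -0.34662104 -2.56687701] [-0.05251144  0.03563171 -0.02699924] -0.5465280152492844 0.02347796483113489
toolx 86.02222734866073
l ((561.9364624023438, -180.3115234375), 16.168739318847656) 364
slot 76 [ 0.56122531 -0.18898261] 172.9354713293662 [0.00299531 0.00914397]
r ((541.933349609375, -353.5921630859375), 17.75383186340332) 549
slot 140 [ 0.54185331 -0.35349425] 83.28035125573565 [0.00172687 0.00922405]
```

View pics/w5.png

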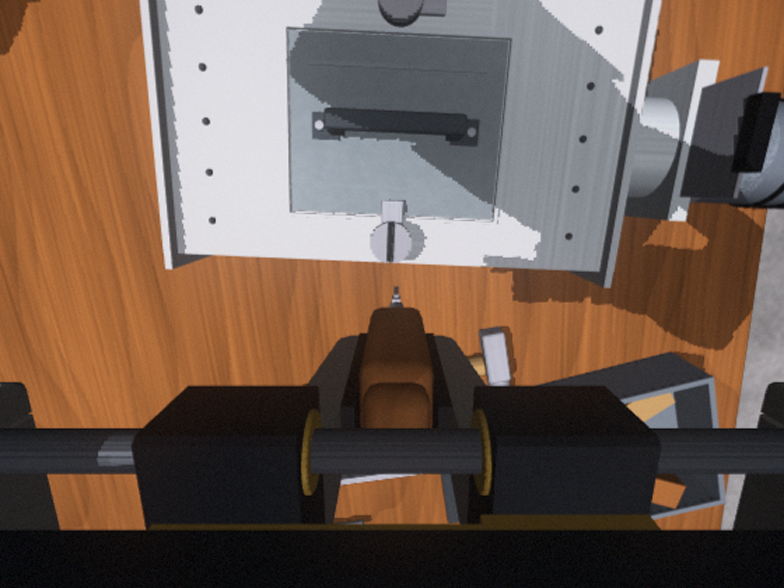

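cam_l's tongue (435,5) now lies along the hatch edge, so it is open. cam_r's slot (390,242) is at 83°, close to shut. I'll approach cam_r.

Request:
drive_tool(commands=[-1, -1, 14, -20, 0, 0, -0.047, -1, -3, 28.5, -40, 0, 0, -0.047, -1, -3, 28.5, -54, 0, 0, -0.047, -1, -3, 28.5, -59, 0, 0, -0.047, -1, -3, 28.5, -59, 0, 0, -0.047, -1, -3, 28.5, -59, 0, 0, -0.047, -1, -3, 28.5, -59, 0, 0, -0.047])

```text
time_s: 14.25
ee_pos: [0.5405, -0.3541, 0.2379]
tool_rot: [2.341, 2.092, 0.001]
ft_force: [-0.6, -0.8, -1.7]
width: 0.0238
grasp_force: 30.0
```

```bash
python3 st.py
python3 - <<'E'
from h import *
p=cam("wrist"); c=cloud(p); d=dd(p)
q=d["A"].T@(np.array([.542,-.3535,.1235])-d["P"]); u,v=(q[:2]/q[2]*d["f"]+[d["cx"],d["cy"]]).astype(int); print(u,v)
g=p["pixels"].mean(-1); a=max(u-12,0)
for r in range(v-16,v+14,2): print(r,a,g[r,a:a+24].round().astype(int))
for r in range(v-8,v+10,3): print(r,(c[r,a:a+24,2]*1000).round().astype(int))
E
```

```text
14.25 [ 0.5405373  -0.35413012  0.23791741] [-0.63743602 -0.83186103 -1.65416095] [-0.03927158  0.03110136 -0.07269985] -0.47020081075614817 0.02379552479987924
toolx 83.57658796350736
282 208
192 270 [214 214 203 134  77  98  72  68  98 102  73  61  54  59  55  74  84  93
  82  69  72  86  77 120]
194 270 [204 135  77  74 127 136 172 176 178 177 103  62  59  56  60  62 141 174
 175 176 158 136  99  68]
196 270 [ 99  80 165 177 177 177 176 176 176 176 100  65  55  54  75  81 144 171
 178 174 174 175 173 175]
198 270 [168 176 178 177 178 176 176 176 177 176 108  62  54  56  77  79 143 173
 174 175 178 175 175 174]
200 270 [176 176 180 175 178 177 178 175 178 174 104  61  55  59  71  82 140 172
 175 176 166 174 178 174]
202 270 [176 176 178 178 177 175 176 174 174 176 101  61  57  53  56  76 144 114
 103 105 107 156 164 161]
204 270 [178 177 178 177 176 177 177 174 176 174 103  64  60  61  59  78 143 113
 106 106 105 107 105 106]
206 270 [177 175 177 176 176 177 175 174 176 176 104  63  68  68  60  71 141 129
 105 105 105 103 103 103]
208 270 [176 177 178 176 172 177 178 176 176 177 10
[... 615 characters left out ...]
  48  47  46  44  51  48  48  47  47  50  45  49  49  46
  47  50  49  52  45  44]
200 [122 123 124 125 124 124 124 125 124 122 115 115 116 116 115 116 123 124
 123 124 123 124 124 124]
203 [125 123 124 123 124 124 123 124 123 122 116 117 115 115 116 116 123 123
 124 124 123 124 123 123]
206 [124 123 124 124 124 123 122 124 125 123 115 142 141 142 142 116 123 123
 124 125 123 124 123 124]
209 [123 124 124 125 124 123 123 124 123 124 117 153 153 154 153 117 124 124
 124 123 123 123 125 124]
212 [124 123 123 124 123 124 124 123 125 124 157 158 158 159 157 157 122 124
 123 124 125 124 123 123]
215 [124 123 123 124 124 124 123 124 123 124 163 161 161 161 162 161 124 123
 125 124 124 123 123 125]
```

Centred. Now insert the blade.

Request:
drive_tool(commands=[-1, 0, 0, -4, 0, 0, 0, -1, 0, 0, -8, 0, 0, 0, -1, 0, 0, -11, 0, 0, 0, -1, 0, 0, -14, 0, 0, 0, -1, 0, 0, -16, 0, 0, 0, -1, 0, 0, -17, 0, 0, 0, -1, 0, 0, -17, 0, 0, 0, -1, 0, 0, -17, 0, 0, 0])

```text
time_s: 14.97
ee_pos: [0.5397, -0.3534, 0.2196]
tool_rot: [-2.343, -2.092, 0.0]
ft_force: [-0.5, 0.8, -0.2]
width: 0.024
grasp_force: 30.0
```

```bash
python3 st.py
```

```text
14.9667 [ 0.53971596 -0.35338298  0.21959507] [-0.48281367  0.77389036 -0.17618158] [-0.01941231  0.12148355  0.0138521 ] -0.469073898432965 0.024045673002010656
toolx 83.52799420324911
```

Request:
drive_tool(commands=[-1, 0, 0, 0, 0, 0, 0.08, -1, 0, 0, 0, 0, 0, 0.17, -1, 0, 0, 0, 0, 0, 0.26, -1, 0, 0, 0, 0, 0, 0.35, -1, 0, 0, 0, 0, 0, 0.44, -1, -0.2, -0.1, 0, 0, 0, 0.53, -1, -0.3, -0.2, 0, 0, 0, 0.62, -1, -0.4, -0.3, 0, 0, 0, 0.71, -1, -0.5, -0.4, 0, 0, 0, 0.8, -1, -0.5, -0.4, 0, 0, 0, 0.8])

```text
time_s: 15.8
ee_pos: [0.5401, -0.3534, 0.2197]
tool_rot: [1.338, 2.841, 0.002]
ft_force: [3.1, 1.6, -2.2]
width: 0.0239
grasp_force: 30.0
```

```bash
python3 st.py
```

```text
15.8 [ 0.54007899 -0.35341844  0.21968458] [ 3.14103824  1.58121236 -2.18771055] [ 0.55015967 -0.87095569 -0.09656905] -1.2739801117248966 0.02387079340745036
toolx 129.58205850237377
```

Request:
drive_tool(commands=[-1, 0.6, 0.6, 0, 0, 0, 0.08, -1, 0.6, 0.6, 0, 0, 0, 0.17, -1, 0.6, 0.6, 0, 0, 0, 0.26, -1, 0.6, 0.6, 0, 0, 0, 0.35, -1, 0.6, 0.5, 0, 0, 0, 0.44, -1, 0.6, 0.4, 0, 0, 0, 0.53, -1, 0.6, 0.3, 0, 0, 0, 0.62, -1, 0.6, 0.2, 0, 0, 0, 0.71, -1, 0.6, 0.2, 0, 0, 0, 0.8, -1, 0.6, 0.2, 0, 0, 0, 0.8])

```text
time_s: 16.63
ee_pos: [0.5398, -0.3539, 0.2196]
tool_rot: [0.13, 3.139, -0.001]
ft_force: [-0.5, -0.5, -0.8]
width: 0.0237
grasp_force: 30.0
```

```bash
python3 st.py
```

```text
16.6333 [ 0.5398427  -0.35385108  0.21962827] [-0.5484332  -0.46843122 -0.84710575] [-0.07466646 -0.19503786 -0.11720057] -2.0702882055019263 0.023710541368776775
toolx 175.26035801138397
```

Request:
drive_tool(commands=[-1, 0, 0, 0, 0, 0, 0.07, -1, 0, 0, 0, 0, 0, 0.14, -1, 0, 0, 0, 0, 0, 0.19, -1, 0, 0, 0, 0, 0, 0.24, -1, 0, 0, 0, 0, 0, 0.24])

```text
time_s: 17.05
ee_pos: [0.5398, -0.354, 0.2196]
tool_rot: [0.241, -3.132, 0.001]
ft_force: [0.9, -1.2, -1.2]
width: 0.0236
grasp_force: 30.0
```

```bash
python3 st.py
```

```text
17.05 [ 0.5398452  -0.354001    0.21961554] [ 0.85616897 -1.21011807 -1.19777346] [-0.27921008 -0.15035822 -0.15733642] -2.30648750856813 0.023629033713119856
toolx -171.2057416644769
```

Request:
drive_tool(commands=[-1, 0, 0, 0, 0, 0, 0.03, -1, 0, 0, 0, 0, 0, 0.06, -1, 0, 0, 0, 0, 0, 0.06, -1, 0, 0, 0, 0, 0, 0.06])

```text
time_s: 17.38
ee_pos: [0.5399, -0.354, 0.2196]
tool_rot: [-0.332, 3.124, -0.001]
ft_force: [0.4, -2.3, -1.1]
width: 0.024
grasp_force: 30.0
```

```bash
python3 st.py
```

```text
17.3833 [ 0.53987602 -0.35400786  0.2196494 ] [ 0.40021424 -2.26924927 -1.1207838 ] [-0.55452334 -0.09291597 -0.29751461] -2.3647470672964745 0.023960481537372107
toolx -167.87234554452303
```

cam_r is at its stop (0.30 N·m). Unload, lift and check.

Request:
drive_tool(commands=[-1, 0, 0, 0, 0, 0, -0.1, -1, 0, 0, 0, 0, 0, -0.2, -1, 0, 0, 5, 0, 0, -0.2, -1, 0, 0, 15, 0, 0, -0.2, -1, 0, 0, 45, 0, 0, -0.25, -1, 0, 0, 80, 0, 0, -0.38, -1, 0, 25, 85, 0, 0, -0.38, -1, 0, 60, 85, 0, 0, -0.38, -1, 0, 90, 85, 0, 0, -0.38, -1, 0, 90, 85, 0, 0, -0.38])

```text
time_s: 18.22
ee_pos: [0.5398, -0.2592, 0.3061]
tool_rot: [0.25, 3.131, 0.003]
ft_force: [0.9, -0.6, -1.8]
width: 0.0242
grasp_force: 30.0
```

```bash
python3 st.py
python3 - <<'E'
from h import *
p=cam("wrist"); c=cloud(p); d=dd(p); np.savez("w6.npz",**d,c=c,i=p["pixels"]); save(p,"w6",s=1.4)
for n,x,y in (("l",.5625,-.1742),("r",.541,-.354)):
    s=(c[...,2]>.104)&(c[...,2]<.1195)&(np.hypot(c[...,0]-x,c[...,1]-y)<.037)
    q=c[s&(c[...,2]>.112)][:,:2]
    if len(q)<10: print("none"); continue
    w,V=np.linalg.eigh(np.cov(q.T)); print(n,len(q),q.mean(0),np.degrees(np.arctan2(V[1,1],V[0,1]))%180,np.sqrt(w))
    t=c[s&(c[...,2]>.107)&(np.hypot(c[...,0]-x,c[...,1]-y)>.02)][:,:2]-[x,y]; t=t.mean(0); print("tongue",t,np.degrees(np.arctan2(t[1],t[0])))
E
```

```text
18.2167 [ 0.53976929 -0.25918666  0.3060571 ] [ 0.94953703 -0.58935434 -1.79697217] [-0.00897123 -0.04737178  0.01130291] -1.8633068940368667 0.024205966736254695
toolx 170.85663757806506
l 215 [ 0.56834022 -0.17662685] 178.0023226660939 [0.00562637 0.01519879]
tongue [ 0.02621806 -0.00479186] -10.357601006524598
r 199 [ 0.53313494 -0.35155366] 173.37740648516836 [0.00620704 0.01384476]
tongue [-0.02585818  0.00398788] 171.232846257509
```

View pics/w6.png

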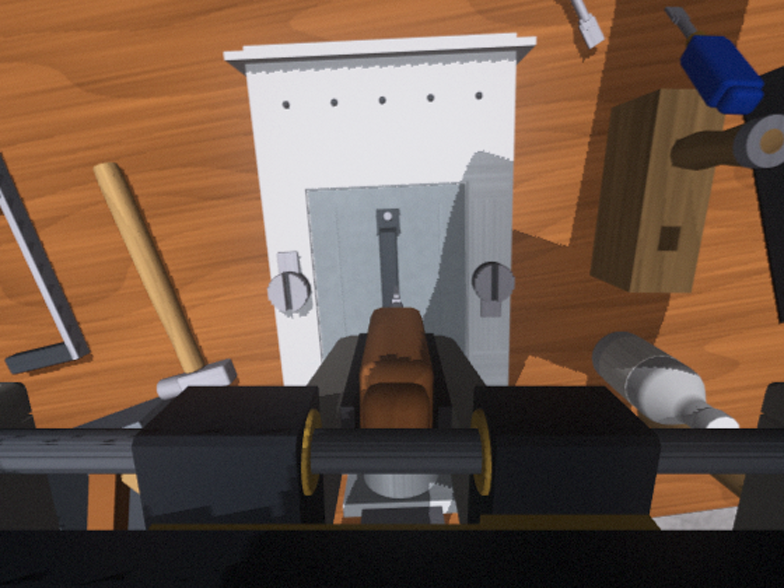

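Both tongues now lie along the hatch edges (slots at (289,290) and (492,282)). The blue driver, which had toppled before I reached it, leans against the block's corner at (720,70), clear of the empty hole at (669,238). Returning the driver.

Request:
drive_tool(commands=[-1, 2, 32, 0, 0, 0, -0.01, -1, 4, 64, 0, 0, 0, -0.01, -1, 6, 98, 0, 0, 0, -0.01, -1, 8, 134, 0, 0, 0, -0.01, -1, 10, 170, 0, 0, 0, -0.01, -1, 12, 206, 0, 0, 0, -0.01, -1, 14, 240, 0, 0, 0, -0.01, -1, 14.7, 259, -20, 0, 0, -0.01, -1, 14.7, 259, -60, 0, 0, -0.01, -1, 14.7, 259, -95, 0, 0, -0.01])

```text
time_s: 19.1
ee_pos: [0.5558, -0.0039, 0.2098]
tool_rot: [0.267, 3.127, 0.0]
ft_force: [0.1, 0.0, -2.5]
width: 0.024
grasp_force: 30.0
```

Request:
drive_tool(commands=[-1, 0, 0, 0, 0, 0, 0, -1, 0, 0, 0, 0, 0, 0, -1, 0, 0, 0, 0, 0, 0])

```text
time_s: 19.35
ee_pos: [0.556, -0.0053, 0.2116]
tool_rot: [0.273, 3.128, 0.0]
ft_force: [-0.4, 0.6, -0.9]
width: 0.0239
grasp_force: 30.0
```

```bash
python3 st.py
python3 - <<'E'
from h import *
p=cam("wrist"); c=cloud(p); d=dd(p); np.savez("w7.npz",**d,c=c,i=p["pixels"]); save(p,"w7",(180,110,390,260),3.8)
p=cam("scene"); c=cloud(p); np.savez("s7.npz",c=c,i=p["pixels"],**dd(p))
E
```

```text
19.35 [ 0.55595159 -0.00527888  0.21161544] [-0.36866982  0.59174855 -0.91303961] [ 0.05285969 -0.06011978 -0.01915526] -1.4089740883557718 0.023902842499392975
toolx 170.03845974210296
```

View pics/w7.png

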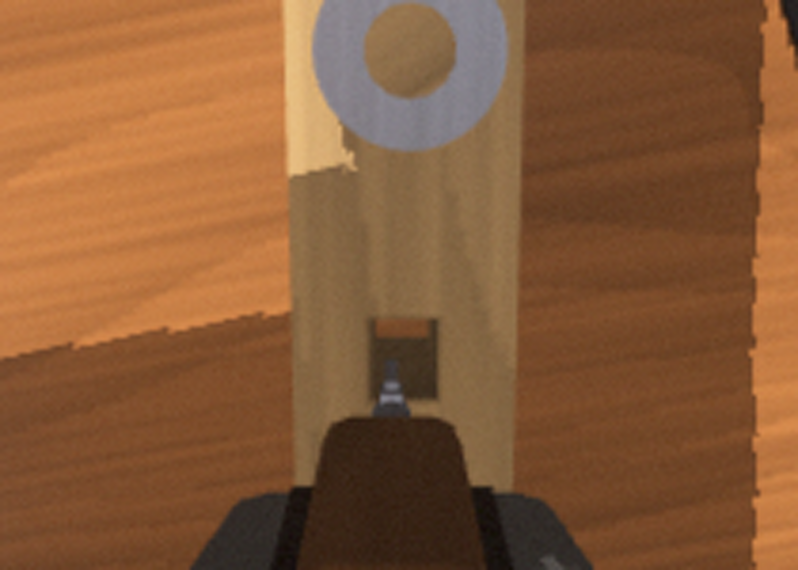

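The hole spans columns 370–438 in the crop and the blade is at 391, so I shift +4 mm in y and then lower.

Request:
drive_tool(commands=[-1, -1.2, 4, 0, 0, 0, 0, -1, -1.2, 4, 0, 0, 0, 0, -1, -1.2, 4, -15, 0, 0, 0, -1, -1.2, 4, -30, 0, 0, 0, -1, -1.2, 4, -45, 0, 0, 0, -1, -1.2, 4, -58, 0, 0, 0, -1, -1.2, 4, -70, 0, 0, 0, -1, -1.2, 4, -75, 0, 0, 0, -1, -1.2, 4, -75, 0, 0, 0, -1, -1.2, 4, -75, 0, 0, 0])

```text
time_s: 20.28
ee_pos: [0.5536, -0.0006, 0.1349]
tool_rot: [0.273, 3.13, -0.0]
ft_force: [-0.1, -0.0, -2.2]
width: 0.0236
grasp_force: 30.0
```

```bash
python3 st.py
python3 - <<'E'
from h import *
p=cam("wrist"); c=cloud(p); d=dd(p); np.savez("w8.npz",**d,c=c,i=p["pixels"])
z=c[...,2]; 
for v in range(150,240,6): print(v,(z[v,255:310:2]*1000).round().astype(int))
E
```

```text
20.2833 [ 0.55363497 -0.00064789  0.13494954] [-0.14545034 -0.00972081 -2.1648548 ] [ 0.01339724 -0.06669768  0.04983746] -1.400854772920254 0.02355331909520999
toolx 170.04270551781022
150 [173 173 174 174 175 173 175 172 174 174 174 174 174 174 173 174 175 175
 174 174 175 174 173 174 173 174 173 175]
156 [ 85 175 174 174 175 174 174 174 173 175 174 173 174 174 175 174 173 174
 174 174 175 174 173 175 174  85  86  87]
162 [ 85  84  85  85  84  85  85 173 174 175 174 174 174 175 173 173 173 174
 174  84  85  84  85  85  85  85  87  87]
168 [86 86 85 85 85 85 86 86 84 85 85 84 85 85 84 85 86 84 85 86 85 86 85 84
 86 85 85 84]
174 [85 85 86 85 85 85 85 84 84 85 85 86 86 85 85 85 85 85 85 85 85 85 85 86
 86 84 85 86]
180 [86 85 86 84 84 85 85 85 85 84 86 85 85 86 86 84 85 86 84 85 84 85 85 87
 85 84 86 84]
186 [86 85 84 85 85 84 84 84 86 86 85 85 84 85 85 84 85 84 86 84 85 85 85 85
 85 83 85 85]
192 [85 85 84 85 86 85 84 85 86 86 85 86 85 84 85 84 85 85 85 86 84 85 85 85
 86 85 86 85]
198 [86 85 85 84 85 84 85 85 85 86 85 84 84 84 85 85 86 85 84 85 85 85 85 86
 85 85 84 84]
204 [85 85 85 85 85 85 85 86 85 86 86 86 85 86 85 86 86 86 85 85 84 85 85 86
 85 86 85 86]
210 [85 86 85 85 86 84 85 84 85 86 85 86 85 85 86 84 85 85 85 85 85 85 85 84
 83 85 85 85]
216 [84 85 85 85 85 85 85 84 83 84 84 84 85 84 85 84 86 85 85 85 84 85 86 86
 85 85 85 85]
222 [ 85  85  84  85  84  86 121 123 123 124 124 125 125 125 124 124 123 125
 126 125 123 122  85  84  85  84  85  86]
228 [ 85  85  85  85  85 133 134 136 138 137 138 137 138 138 138 137 138 138
 138 139 137 135 133 121  85  86  86  85]
234 [ 86  86  85  85 138 145 147 148 150 150 149 149 149 150 148 149 148 149
 148 149 150 147 146 145  86  85  85  85]
```

Request:
drive_tool(commands=[-1, 0.8, 0, -4, 0, 0, 0, -1, 0.8, 0, -8, 0, 0, 0, -1, 0.8, 0, -12, 0, 0, 0, -1, 0.8, 0, -16, 0, 0, 0, -1, 0.8, 0, -19, 0, 0, 0, -1, 0.8, 0, -19, 0, 0, 0])

```text
time_s: 20.83
ee_pos: [0.5536, -0.0006, 0.1147]
tool_rot: [-0.272, -3.128, 0.0]
ft_force: [0.2, 0.3, -1.7]
width: 0.0238
grasp_force: 30.0
```

Request:
drive_tool(commands=[-1, 0, 0, -2, 0, 0, 0, -1, 0, 0, -4, 0, 0, 0, -1, 0, 0, -5, 0, 0, 0, -1, 0, 0, -5, 0, 0, 0])

```text
time_s: 21.17
ee_pos: [0.5544, -0.0007, 0.1111]
tool_rot: [0.273, 3.129, 0.0]
ft_force: [-2.0, 0.4, 4.3]
width: 0.0239
grasp_force: 30.0
```

Request:
drive_tool(commands=[1, 0, 0, 0, 0, 0, 0, 1, 0, 0, 0, 0, 0, 0, 1, 0, 0, 0, 0, 0, 0, 1, 0, 0, 0, 0, 0, 0, 1, 0, 0, 0, 0, 0, 0, 1, 0, 0, 0, 0, 0, 0, 1, 0, 0, 20, 0, 0, 0, 1, 0, 0, 60, 0, 0, 0, 1, 0, 0, 100, 0, 0, 0, 1, 0, 0, 140, 0, 0, 0])

```text
time_s: 22.0
ee_pos: [0.5536, -0.0006, 0.2519]
tool_rot: [-0.273, -3.129, 0.0]
ft_force: [1.3, -0.4, -0.1]
width: 0.0884
grasp_force: 0.0
```

```bash
python3 st.py
python3 - <<'E'
from h import *
p=cam("wrist"); c=cloud(p); i=p["pixels"].astype(int)
m=(c[...,0]>.52)&(c[...,0]<.6)&(abs(c[...,1])<.04)&(c[...,2]>.14)&(c[...,2]<.19)
q=c[m]; print(m.sum(),cv2.minAreaRect((q[:,:2]*1000).astype(np.float32)),np.percentile(q[:,2],[50,90,98]))
t=cam("top"); c=cloud(t); np.savez("t9.npz",c=c,i=t["pixels"])
def fit(m): r=cv2.minAreaRect((c[m][:,:2]*1000).astype(np.float32)); return r
b=(c[...,2]>.1405)&(c[...,2]<.153)&(abs(c[...,0]-.551)<.07)&(abs(c[...,1]+.265)<.04); print("bar",b.sum(),fit(b),c[b].mean(0))
k=(t["pixels"].max(-1)<45)&(c[...,2]<.012)&(c[...,2]>-.01)&(abs(c[...,0]-.53)<.2)&(abs(c[...,1]-.264)<.2)
k=cv2.morphologyEx(k.astype(np.uint8),cv2.MORPH_OPEN,np.ones((7,7)))>0; print("mat",k.sum(),fit(k))
for l in ("mat_top","hatch_handle"): print(l,[(d["at"],d["confidence"]) for d in tip_of(l,t)][:1])
E
```

```text
22.0 [ 0.55357124 -0.00062926  0.25191367] [ 1.33918342 -0.3575059  -0.14345886] [ 0.06248794 -0.03033823  0.0025931 ] -1.4008537311084177 0.08836949021646821
toolx 170.0418127222598
992 ((555.4116821289062, -0.040076255798339844), (23.54096794128418, 34.451236724853516), 80.3919906616211) [0.17277845 0.17537268 0.17603008]
bar 104 ((548.2651977539062, -265.1600341796875), (14.907139778137207, 99.190185546875), 83.581787109375) [ 0.54862713 -0.264711    0.1470541 ]
mat 3546 ((531.7339477539062, 267.3260498046875), (274.82568359375, 238.1281280517578), 12.16128921508789)
mat_top [([0.533, 0.2624, 0.0045], 0.84)]
hatch_handle [([0.5511, -0.2677, 0.144], 0.95)]
```

The driver is back upright and seated (top at 175 mm). Next, the hatch.

Request:
drive_tool(commands=[0.2, 0, -35, 0, 0, 0, 0.056, 0.2, 0, -70, 0, 0, 0, 0.056, 0.2, 0, -105, 0, 0, 0, 0.056, 0.2, -1, -140, 0, 0, 0, 0.056, 0.2, -1, -175, 0, 0, 0, 0.056, 0.2, -2, -210, 0, 0, 0, 0.056, 0.2, -2, -245, 0, 0, 0, 0.056, 0.2, -3, -265, 0, 0, 0, 0.056, 0.2, -3, -265, 0, 0, 0, 0.056, 0.2, -3, -265, 0, 0, 0, 0.056])

```text
time_s: 23.03
ee_pos: [0.55, -0.266, 0.2483]
tool_rot: [-0.188, -3.133, -0.002]
ft_force: [0.1, 0.6, -0.2]
width: 0.055
grasp_force: 0.0
```

```bash
python3 st.py
python3 - <<'E'
from h import *
p=cam("wrist"); c=cloud(p)
b=(c[...,2]>.1405)&(c[...,2]<.153)&(abs(c[...,0]-.551)<.08)&(abs(c[...,1]+.265)<.03); print(b.sum(),cv2.minAreaRect((c[b][:,:2]*1000).astype(np.float32)))
E
```

```text
23.0333 [ 0.54997826 -0.26602109  0.24829226] [ 0.11519048  0.61926926 -0.17827281] [ 0.0397135   0.03774838 -0.00247663] -1.9040299326667705 0.05497085070132993
toolx 173.12815023411724
1575 ((552.5787353515625, -264.26824951171875), (13.814430236816406, 102.07716369628906), 83.48931884765625)
```

Request:
drive_tool(commands=[0.2, 2.6, 1.5, -35, 0, 0, 0, 0.2, 2.6, 1.5, -70, 0, 0, 0, 0.2, 2.6, 1.5, -100, 0, 0, 0, 0.2, 2.6, 1.5, -117, 0, 0, 0, 0.2, 2.6, 1.5, -124, 0, 0, 0, 0.2, 2.6, 1.5, -124, 0, 0, 0, -1, 2.6, 1.5, -124, 0, 0, 0, -1, 2.6, 1.5, -124, 0, 0, 0, -1, 2.6, 1.5, -124, 0, 0, 0, -1, 2.6, 1.5, -124, 0, 0, 0])

```text
time_s: 23.92
ee_pos: [0.5545, -0.2644, 0.1279]
tool_rot: [0.185, 3.134, -0.001]
ft_force: [-0.2, 0.2, -0.7]
width: 0.0307
grasp_force: 0.0
```

Request:
drive_tool(commands=[-1, 0, 0, 0, 0, 0, 0, -1, 0, 0, 0, 0, 0, 0, -1, 0, 0, 0, 0, 0, 0, -1, 0, 0, 0, 0, 0, 0, -1, 0, 0, 0, 0, 0, 0, -1, 0, 0, 0, 0, 0, 0])

```text
time_s: 24.42
ee_pos: [0.5539, -0.2644, 0.1271]
tool_rot: [0.185, 3.136, -0.001]
ft_force: [-0.0, -0.1, 5.0]
width: 0.0135
grasp_force: 30.0
```

Request:
drive_tool(commands=[-1, 0, 0, 3, 0, 0, 0, -1, 0, 0, 8, 0, 0, 0, -1, 0, 0, 14, 0, 0, 0, -1, 0, 0, 20, 0, 0, 0, -1, 0, 0, 20, 0, 0, 0])

```text
time_s: 24.83
ee_pos: [0.5544, -0.2644, 0.148]
tool_rot: [0.185, 3.134, -0.001]
ft_force: [0.1, -0.5, -3.0]
width: 0.0134
grasp_force: 30.0
```

```bash
python3 st.py
```

```text
24.8333 [ 0.55444828 -0.26443316  0.14799337] [ 0.05614581 -0.4733216  -3.01158243] [-0.00126349 -0.06424223 -0.05783969] -1.900478119195029 0.013415157259186319
toolx 173.24824261179268
```

Request:
drive_tool(commands=[-1, 0, 0, 25, 0, 0, 0, -1, 0, 0, 55, 0, 0, 0, -1, 0, 0, 85, 0, 0, 0, -1, 0, 0, 110, 0, 0, 0, -1, 0, 20, 120, 0, 0, 0, -1, 0, 50, 120, 0, 0, 0, -1, -2, 82, 120, 0, 0, 0.03, -1, -4, 116, 120, 0, 0, 0.06, -1, -5, 150, 120, 0, 0, 0.09, -1, -6, 184, 120, 0, 0, 0.12])

```text
time_s: 25.67
ee_pos: [0.5473, -0.0787, 0.2667]
tool_rot: [-0.005, 3.141, 0.0]
ft_force: [1.0, 0.7, -2.8]
width: 0.0138
grasp_force: 30.0
```

Request:
drive_tool(commands=[-1, -2, 34, 0, 0, 0, 0.03, -1, -4, 68, 0, 0, 0, 0.06, -1, -5, 102, 0, 0, 0, 0.09, -1, -7, 136, 0, 0, 0, 0.12, -1, -9, 170, 0, 0, 0, 0.15, -1, -11, 204, 0, 0, 0, 0.18, -1, -13, 238, 0, 0, 0, 0.206, -1, -15, 272, 0, 0, 0, 0.206, -1, -15, 305, 0, 0, 0, 0.206, -1, -15, 328, 0, 0, 0, 0.206])

```text
time_s: 26.5
ee_pos: [0.5322, 0.2507, 0.2667]
tool_rot: [-0.328, 3.124, 0.001]
ft_force: [0.7, -0.5, -2.2]
width: 0.0137
grasp_force: 30.0
```

```bash
python3 st.py
python3 - <<'E'
from h import *
p=cam("top"); c=cloud(p); t=tip_of("hatch_handle",p); print([(d["at"],d["confidence"]) for d in t][:2])
p=cam("scene"); print([(d["at"],d["confidence"]) for d in tip_of("hatch_plate",p)][:2],[(d["at"],d["confidence"]) for d in tip_of("mat_top",p)][:2])
E
python3 st.py
```

```text
26.5 [0.53223147 0.25067831 0.26667424] [ 0.7085002  -0.5215625  -2.15103159] [-0.05039647 -0.03741196 -0.00285478] -1.3431577244900115 0.013691361549337873
toolx -168.0103787863601
[([0.5302, 0.2475, 0.2826], 0.69)]
[([0.5306, 0.2457, 0.2436], 0.83)] [([0.5304, 0.2691, 0.0065], 0.58)]
26.75 [0.53250991 0.24728443 0.26637883] [-0.21730807 -0.08219419 -2.47701892] [0.01895642 0.04761156 0.02651813] -1.3467842578746139 0.013319712539401275
toolx -168.04529994862042
```

Request:
drive_tool(commands=[-1, 0, 9, -30, 0, 0, 0, -1, 0, 18, -65, 0, 0, 0, -1, 0, 18, -100, 0, 0, 0, -1, 0, 18, -135, 0, 0, 0, -1, 0, 18, -165, 0, 0, 0, -1, 0, 18, -190, 0, 0, 0, -1, 0, 18, -210, 0, 0, 0, -1, 0, 18, -218, 0, 0, 0, -1, 0, 18, -222, 0, 0, 0, -1, 0, 18, -222, 0, 0, 0])

```text
time_s: 27.58
ee_pos: [0.533, 0.2651, 0.0446]
tool_rot: [0.325, -3.124, 0.0]
ft_force: [0.2, -0.1, -2.6]
width: 0.0138
grasp_force: 30.0
```

Request:
drive_tool(commands=[-1, 0, 0, -3, 0, 0, 0, -1, 0, 0, -6, 0, 0, 0, -1, 0, 0, -8, 0, 0, 0, -1, 0, 0, -10, 0, 0, 0, -1, 0, 0, -11, 0, 0, 0, -1, 0, 0, -11, 0, 0, 0])

```text
time_s: 28.08
ee_pos: [0.5327, 0.2659, 0.0336]
tool_rot: [0.327, -3.125, 0.0]
ft_force: [0.3, -0.5, -3.7]
width: 0.0137
grasp_force: 30.0
```

Request:
drive_tool(commands=[-1, 0, 0, -1, 0, 0, 0, -1, 0, 0, -1.5, 0, 0, 0, -1, 0, 0, -2, 0, 0, 0, -1, 0, 0, -2, 0, 0, 0])

```text
time_s: 28.42
ee_pos: [0.5327, 0.2658, 0.0315]
tool_rot: [0.326, -3.124, 0.0]
ft_force: [1.0, 1.1, -3.5]
width: 0.0136
grasp_force: 30.0
```

Request:
drive_tool(commands=[-1, 0, 0, -0.5, 0, 0, 0, -1, 0, 0, -1, 0, 0, 0, -1, 0, 0, -1, 0, 0, 0, -1, 0, 0, -1, 0, 0, 0])

```text
time_s: 28.75
ee_pos: [0.5328, 0.2659, 0.0311]
tool_rot: [-0.326, 3.124, 0.0]
ft_force: [-1.6, -0.3, 5.1]
width: 0.0137
grasp_force: 30.0
```

Contact (+5 N). Release and back away.

Request:
drive_tool(commands=[0.2, 0, 0, 0, 0, 0, 0, 0.2, 0, 0, 0, 0, 0, 0, 0.2, 0, 0, 0, 0, 0, 0, 0.2, 0, 0, 0, 0, 0, 0, 0.2, 0, 0, 0, 0, 0, 0, 0.2, 0, 0, 0, 0, 0, 0, 0.2, 0, 0, 15, 0, 0, 0, 0.2, 0, 0, 50, 0, 0, 0, 0.2, 0, 0, 90, 0, 0, 0, 0.2, 0, 0, 130, 0, 0, 0])

```text
time_s: 29.58
ee_pos: [0.532, 0.2655, 0.1614]
tool_rot: [0.326, -3.123, 0.001]
ft_force: [1.5, 0.2, 0.8]
width: 0.0549
grasp_force: 0.0
```

Request:
drive_tool(commands=[0.2, -25, 20, 20, 0, 0, 0, 0.2, -50, 40, 40, 0, 0, 0, 0.2, -75, 60, 60, 0, 0, 0, 0.2, -100, 85, 80, 0, 0, 0, 0.2, -125, 110, 95, 0, 0, 0, 0.2, -150, 135, 105, 0, 0, 0, 0.2, -170, 155, 110, 0, 0, 0, 0.2, -170, 155, 110, 0, 0, 0])

```text
time_s: 30.25
ee_pos: [0.3601, 0.4243, 0.2722]
tool_rot: [-0.331, 3.123, 0.005]
ft_force: [-0.3, -0.6, 0.1]
width: 0.0546
grasp_force: 0.0
```

```bash
python3 st.py
python3 - <<'E'
from h import *
p=cam("top"); c=cloud(p); cv2.imwrite("pics/end.png",cv2.resize(p["pixels"][110:310,80:420][...,::-1],None,fx=2.3,fy=2.3,interpolation=cv2.INTER_CUBIC))
m=(c[...,2]>.0065)&(c[...,2]<.014)&(abs(c[...,0]-.53)<.13)&(abs(c[...,1]-.265)<.12)
print("plate",m.sum(),np.median(c[m][:,2]))
for s in ((1,1),(1,-1),(-1,1),(-1,-1)):
    q=c[(abs(c[...,0]-.531-s[0]*.06)<.012)&(abs(c[...,1]-.266-s[1]*.045)<.012)]; print(s,len(q),np.median(q[:,2]))
o=np.load("top0.npz")["c"]
for l in "glue leg baluster hammer tape tin driver_handle".split(): print(l,[(np.round(d["at"],3).tolist(),round(d["confidence"],2)) for d in tip_of(l,p)][:2])
E
```

```text
30.25 [0.36006255 0.4242964  0.27220025] [-0.25393604 -0.61472389  0.14838887] [0.03398563 0.04902127 0.00136994] -0.9193193008329104 0.054646272972434774
toolx -167.89824578329774
plate 1220 0.008948930511023634
(1, 1) 35 0.007421244410020789
(1, -1) 34 0.008412744292661256
(-1, 1) 36 0.007638950979958148
(-1, -1) 40 0.008656456829903125
glue [([0.702, -0.011, 0.002], 0.79)]
leg [([0.79, 0.034, -0.003], 0.66)]
baluster [([0.418, 0.508, 0.0], 0.57)]
hammer [([0.531, -0.53, 0.003], 0.67), ([0.528, 0.267, 0.005], 0.58)]
tape [([0.789, -0.042, 0.0], 0.6)]
tin [([0.6, 0.498, 0.001], 0.81), ([0.42, 0.505, 0.0], 0.73)]
driver_handle [([0.254, -0.076, 0.012], 0.77), ([0.418, 0.031, 0.085], 0.5)]
```

View pics/end.png

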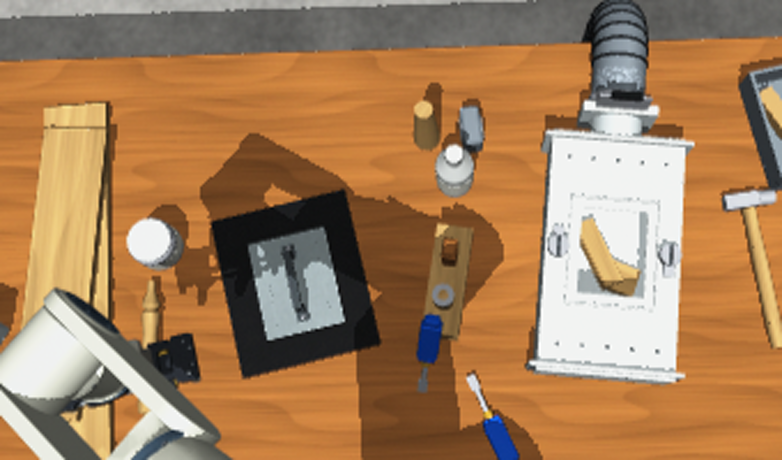

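The hatch lies flat on the mat with its handle up (290,285 in the crop). Both cams are open, the driver stands in its hole (450,248), and the listed bystanders have not moved. I'm handing in.

```bash
python3 -c "
from h import *
print(robot.finish_job())"
```

```text
the job is handed in; nothing more can be done
None
```

I've handed the job in at about 30 s: both cams are turned to their open stops, the hatch lies flat on the mat handle up, the screwdriver is fully down in its hole and the listed bystanders are unmoved; the two blue look-alike drivers, standing at the start, had toppled by my first close look (3.2 s), with no contact seen, and I left them there (one now leans on the tool block).

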